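Seat the catch tank in the welding nest

ROBOT

A 6-joint arm with a two-finger parallel gripper is mounted at the origin on the work surface. World frame = base frame: x ahead of the robot, y to its left, z up, the work surface at z = 0. Lengths are in mm, angles in rad, forces in N, time in s.
With the tool pointing down it reaches from about 350 to 850 mm from the base axis. Payload 8.1 kg.
Tool frame: the origin (TCP) lies on the centre line of the jaws, within the pads' length; the fingertips stand 22 mm ahead of it and the grasp point (between the pads) lies 3 mm ahead of it; z points along the fingers, y is the direction in which the jaws open and shut (so a half turn about z gives the same grasp; the last joint's range is limited). The gripper opens to 85 mm and grips with 20 to 120 N. Pads are 22 mm wide; open, the fingers measure 114 mm over their backs; the gripper's body (76 mm by 85 mm) begins 54 mm behind the grasp point. The pads swing forward as they close: fully open they stand 13 mm farther back than shut.
Start: joints at [-0.085, 0.13, 1.488, -0, 1.523, -0.085], TCP at [600.005, 0.022, 253.292] pointing down, gripper open.
Joint ranges: [-2.96, 2.96], [-0.89, 2.26], [0.02, 2.5], [-1.34, 4.48], [0, 2.73], [-2.66, 2.66]. Speed limits (rad/s): [2.39, 2.39, 2.79, 3.14, 3.14, 3.14].

INTERFACE

Orientations are given as a 3x3 rotation matrix whose columns are the frame's x, y, z axes.
In Python, from rig import robot gives the robot as it stands.
- The arm moves only by the tool arm_command, never from a script. Its argument "rows" is a list of rows, each a list of 3 entries, a list of its own where there are three numbers: the finger opening in mm, from 0 to 85.4, then the shift along the tool's x, y, z in mm, then the turn about the tool's z in rad. In form: [[grip, [dx, dy, dz], yaw], ...]. A call has 1 to 20 rows; each row shifts and turns the commanded pose from where the row before left it, along the tool's axes as they then stand; what a row does not reach is not made up. A row lasts 1/8 s, in which the tool goes at most 62.5 mm and 10.7 degrees, less where a joint would pass 70% of its speed; a pose out of reach is approached as far as the arm can. A call is refused whole if a number of a shift passes 62.5 or a number of a turn 0.188, either way. A call with a gripper value outside its range is refused whole. The fingers move at their own pace and stop on an object; the grip force is fixed at half the most. Time passes only in rows, so rows that do not move let the fingers close. It gives the time, the measured TCP pose, the force and the opening at its end, in the units of the state.
- robot.sense(): the state, without advancing time (a new reading comes with each control period).
- robot.snapshot(name): name is "scene" or "side" or "wrist"; returns a dict with "img" (420x560x3 uint8, blue, green, red), "depth" (420x560 float32, mm along the optical axis (not along the pixel's ray), 0 where there is no reading), "K" (3x3 intrinsics, pixels), "rvec" (rotation vector, rad) and "tvec" (3), from world to camera coordinates, as OpenCV has them; the wrist camera has in their place "hand_eye" (4x4, takes a point from camera to tool coordinates, whose origin is the TCP and whose axes are the flange's). Camera axes: x right, y down, z forward; pixel columns grow to the right and rows downward; lengths in mm; the calibration is good to about 2 mm. A picture is of the moment at which its call begins: read the wrist's pose just before it.
- robot.hand_in(): hands the job in, once; it reports no verdict.
The state is a dict: "clock": time; "joint_positions": joint angles; "qvel": joint speeds; "effort": joint torques, N m; "tcp_pos": TCP position; "tool_rot": TCP orientation; "ft_force": force on the tool from outside, world axes, zero at the start; "ft_torque": the same for the moment, N m; "width": opening from 0.0 (shut) to 1.0 (fully open).
Only numpy, scipy, OpenCV 4.12 (cv2) and the standard library are available. Lean on these libraries where they do the work, as an engineer would, in place of code of your own. Each camera call takes 0.05 s, during which the arm holds its last target.

TASK

Lift the small aluminium tank out of the orange cradle by one of its overhanging ends, set it down along the two black rails of the rest and let go, then take it again by its middle. Lay it gently in the two V-blocks of the blue nest, about two centimetres short of the brass ball stop, let go, and nudge it along by its free end until it lies snug in both V's and touches the stop. Leave everything else on the bench where it is.

Things in the scene. Friction and masses are not known exactly. Their poses are not given: they have to be found in the camera images.
- tank_mid (a point): Centre of the closed aluminium tank, a plain cylinder 50 mm in diameter and 180 mm long with flat ends and a dark weld band round each end, about 0.18 kg; held by one end it needs a firm grip (some 40 N) or it droops. The frame's x axis runs along the cylinder; both ends are alike. It starts lying in the cradle, its axis level, its ends overhanging the cradle by about 45 mm each.
- cradle: Orange storage cradle, fixed: a V channel 90 mm long (along its x) between upright cheeks, 82 mm wide, 55 mm tall. Origin under its centre at bench level, z up. The cheeks rise 5 mm above the tank's axis with 8 mm of room beside it, so fingers cannot reach in along these 90 mm. A tank lying in it has its axis 50.4 mm above the origin.
- rest: Low rest, fixed: plywood base 170 x 70 x 8 mm with two black rubber rails along its x, 160 mm long, 28 mm apart inside, 44 mm over their outsides, tops 28 mm above the bench. Origin under its centre, z up. A tank on the rails has its axis 49 mm above the origin; fingers can close on it anywhere along its length.
- nest: Welding nest, fixed: dark steel base 265 x 100 x 10 mm (x from -130 to 135 mm) with two 90 degree V-blocks, the V along its x. Origin at bench level, z up. Blocks span x = -115 to -45 and x = 32 to 88 mm. Their blue cheeks: tops 55 mm above the bench, inner faces 66 mm apart. A tank lying in the V's has its axis 50.4 mm above the origin, at y = 0.
- gap_mid (a point): Middle of the gap between the two V-blocks, on the V's axis; axes as the nest. The gap is 77 mm long along x and free of obstacles above the 10 mm base: the only place where fingers fit beside a tank in the nest.
- seat_mid (a point): Where the centre of the tank is when fully home (nest x = 5 mm, 50.4 mm above the bench); axes as the nest. Its free end is then at nest x = -85 mm, its top 20 mm above the cheeks, so that closed fingertips can push it from behind; it slides on the smooth steel with 1 to 3 N.
- stop_touch (a point): Point of the brass ball stop (24 mm ball on a red post, top 76 mm high) that touches the middle of the tank's end face; at nest x = 95 mm, at the +x end, on the V's axis. Rigid.
- steel_block: Bystander: dark steel cube, 50 mm, origin under its centre.
- jar: Bystander: glass jar with lid, 56 mm across, 80 mm tall, origin under its centre.
- brush: Bystander: hand brush lying flat, 180 mm long, along its own x.
- wrench: Bystander: steel wrench lying flat, 170 mm long, along its own x.
- hammer: Bystander: hammer with yellow handle lying flat, 270 mm long, along its own x.
- spray_can: Bystander: green can standing, 64 mm across, 170 mm tall, origin under its centre.
- end_cap: Bystander: flat aluminium disc, 80 mm across, 12 mm thick, origin under its centre.

How it is judged (in metres and radians):
On the way, in this order (a step that is already met when the one before it is completed fails the run):
1. the tank lies along the rails of the rest, let go (x of tank_mid in the frame of rest between -0.06 and 0.06 m and y of tank_mid in the frame of rest between -0.008 and 0.008 m and z of tank_mid in the frame of rest between 0.043 and 0.055 m and angle between the x axis of tank_mid and the x axis of rest, either way round below 0.15 rad and contact force between the fingers and tank below 0.1 N), for 0.2 s.
2. the tank lies in both V-blocks of the nest, let go, its end 5 to 45 mm short of the ball stop (x of tank_mid in the frame of nest between -0.04 and 0 m and y of tank_mid in the frame of nest between -0.004 and 0.004 m and z of tank_mid in the frame of nest between 0.046 and 0.0545 m and angle between the x axis of tank_mid and the x axis of nest, either way round below 0.05 rad and contact force between the fingers and tank below 0.1 N), for 0.2 s.
At the end, for the whole second after the job is handed in: The tank lies at rest and released in both V-blocks, its axis within 3 mm of the V's axis and 2 degrees of its direction, its end face within 2.5 mm of touching the brass ball stop (x of tank_mid in the frame of nest between 0.0025 and 0.008 m and y of tank_mid in the frame of nest between -0.003 and 0.003 m and z of tank_mid in the frame of nest between 0.0474 and 0.0534 m and angle between the x axis of tank_mid and the x axis of nest, either way round below 0.035 rad and linear speed of tank below 0.01 m/s and contact force between the fingers and tank below 0.1 N).
It fails at once if the tank is dropped into, or rammed against, the nest (more than 60 N) (contact force between tank and nest above 60 N).
It fails at once if another thing on the bench is moved by more than 30 mm (distance of any of steel_block, jar, brush, wrench, hammer, spray_can, end_cap from where it was at the start of the episode above 0.03 m).
It also fails if it takes over 69 s, if anything falls off the work surface, if the arm or the gripper's body presses on something with over 40 N, if the wrist force passes 120 N, or if a joint passes its speed limit or range.

## Working session

There is one attempt and no reset: what is moved stays moved. The work goes in short steps, Python scripts to look and compute and a tool call to move; the robot and the scene stay as the last step left them, time stands still between calls to the robot, and variables do not carry over. Pictures are saved under pics/ and viewed, and the job is handed in when it is done.

Besides the shell and the picture viewer there is one more tool, called after ">>>" as name([rows], argument=value, ...), one row to a line, values as JSON. arm_command: Moves the arm, as the interface text tells. Its arguments: {"type":"object","properties":{"rows":{"type":"array","items":{"type":"array"}}},"required":["rows"]}

```bash
ls; mkdir -p pics; cat > h.py <<'E'
import numpy as np, cv2
from rig import robot
def snap(n,f=None):
    s=robot.sense(); d=robot.snapshot(n)
    if f: cv2.imwrite('pics/'+f,d['img'])
    K=np.array(d['K'],float)
    if 'rvec' in d:
        R,_=cv2.Rodrigues(np.array(d['rvec'],float)); t=np.array(d['tvec'],float).reshape(3)
        T=np.eye(4);T[:3,:3]=R.T;T[:3,3]=-R.T@t
    else:
        B=np.eye(4);B[:3,:3]=np.array(s['tool_rot']).reshape(3,3);B[:3,3]=s['tcp_pos']
        T=B@np.array(d['hand_eye'])
    return d['img'],d['depth'],K,T
def pts(depth,K,T,uv=None):
    if uv is None:
        v,u=np.nonzero(depth>0)
    else: u,v=uv
    z=depth[v,u]
    p=np.stack([(u-K[0,2])/K[0,0]*z,(v-K[1,2])/K[1,1]*z,z],1)
    return p@T[:3,:3].T+T[:3,3],u,v
def ray(u,v,K,T,h):
    d=T[:3,:3]@np.array([(u-K[0,2])/K[0,0],(v-K[1,2])/K[1,1],1.]);o=T[:3,3]
    return o+d*(h-o[2])/d[2]
E
python3 - <<'E'
from h import *
s=robot.sense();print(s)
for n in['scene','side','wrist']:
    im,d,K,T=snap(n,n+'0.png');print(n,K[0,0],T.round(2).tolist(),(d>0).mean())
    np.savez(n+'0.npz',im=im,d=d,K=K,T=T)
print(robot.sense()['clock'])
E
```

```text
pics
{'clock': 0.0, 'joint_positions': array([-8.54207103e-02,  1.31189951e-01,  1.48929276e+00,  5.08859386e-06,
        1.52299235e+00, -8.53818705e-02]), 'qvel': array([-0.00154169, -0.00106801, -0.00145375, -0.00085175,  0.00129694,
       -0.00052906]), 'effort': array([-1.90700346e-03, -5.69404185e+01, -5.00557995e+01, -2.19391650e-04,
        1.44415747e-02,  7.24149572e-05]), 'tcp_pos': array([5.99486317e+02, 5.56511141e-02, 2.52219794e+02]), 'tool_rot': array([[ 3.92429394e-05,  9.99998241e-01, -1.87510791e-03],
       [ 9.99999986e-01, -3.89323673e-05,  1.65665149e-04],
       [ 1.65591855e-04, -1.87511438e-03, -9.99998228e-01]]), 'ft_force': array([-0.28018773,  0.74470364, -0.32176131]), 'ft_torque': array([-0.03154381, -0.00613331, -0.05365131]), 'width': 0.9998054387819636}
scene 437.41550781847445 [[-0.15, 0.77, -0.62, 1391.14], [0.99, 0.11, -0.11, 159.14], [-0.02, -0.63, -0.78, 1064.26], [0.0, 0.0, 0.0, 1.0]] 0.9960289115646258
side 491.14458370849405 [[0.92, -0.27, 0.27, 201.73], [-0.38, -0.66, 0.64, -901.42], [0.01, -0.7, -0.72, 1067.12], [0.0, 0.0, 0.0, 1.0]] 0.9961437074829932
wrist 344.81506813484793 [[1.0, 0.0, -0.0, 598.46], [0.0, -0.97, -0.26, 65.93], [-0.0, 0.26, -0.97, 372.59], [0.0, 0.0, 0.0, 1.0]] 0.9960034013605442
0.15
```

View pics/scene0.png

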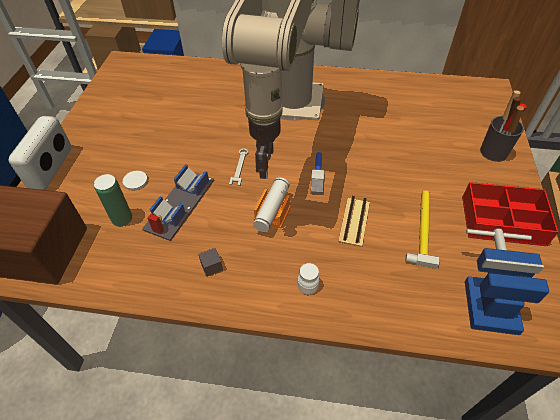

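View pics/side0.png

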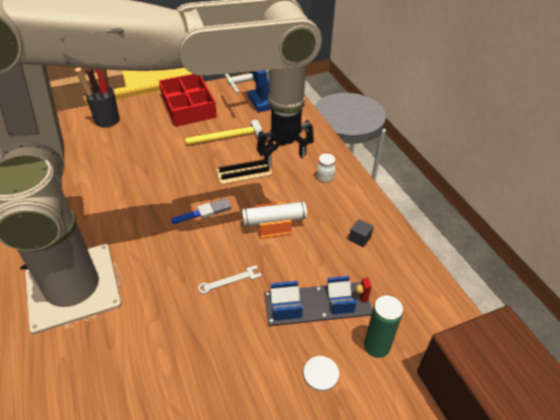

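View pics/wrist0.png

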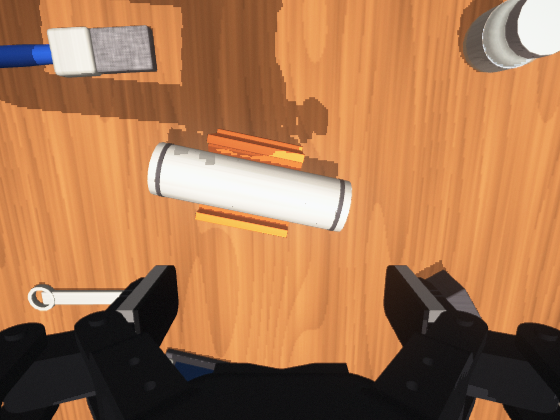

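Scene view: tank in the cradle at about (272,203), rest at (355,220), nest at (180,203) with the red post at (155,222). The wrist view shows the tank from (160,168) to (340,205). Next I measure them from masks and depth.

```bash
python3 - <<'E'
from h import *
for n in['scene','side','wrist']:
    z=np.load(n+'0.npz');im,d,K,T=z['im'],z['d'],z['K'],z['T']
    P,u,v=pts(d,K,T); hsv=cv2.cvtColor(im,cv2.COLOR_BGR2HSV)[v,u].astype(int)
    reg=(P[:,0]>350)&(P[:,0]<850)&(abs(P[:,1])<450)
    tb=reg&(abs(P[:,2])<8); A=np.c_[P[tb][:,:2],np.ones(tb.sum())]
    print(n,'table',np.linalg.lstsq(A,P[tb][:,2],rcond=None)[0].round(4),P[tb][:,2].std().round(2))
    H,S,V=hsv.T
    def rep(nm,m,zr):
        m=m&reg&(P[:,2]>zr[0])&(P[:,2]<zr[1])
        if m.sum()<15: print(nm,m.sum());return
        r=cv2.minAreaRect(P[m][:,:2].astype(np.float32)); print(nm,m.sum(),'rect',np.round(r[0],1),np.round(r[1],1),round(r[2],2),'zmax',np.percentile(P[m][:,2],[2,50,98]).round(1))
    rep('blue',(H>100)&(H<130)&(S>100),(25,70))
    rep('red',((H<6)|(H>172))&(S>150),(20,90))
    rep('orange',(H>5)&(H<18)&(S>180),(30,65))
    rep('rails',(V<70),(22,34))
    rep('grey',(S<60)&(V>120),(60,82))
    rep('ply',(H>12)&(H<35)&(S>40)&(P[:,1]>100)&(P[:,1]<300),(5,14))
E
```

```text
scene table [ 5.000e-04 -1.000e-04 -9.104e-01] 2.48
blue 169 rect [ 558.6 -285.7] [ 83.8 204.1] 74.82 zmax [32.8 53.2 58.4]
red 161 rect [ 688.5 -320.5] [30.6 21.4] 67.42 zmax [21.7 59.5 78.1]
orange 307 rect [ 601.5 -132.2] [112.6 390.6] 12.47 zmax [31.3 46.6 58.6]
rails 362 rect [648.1 -80.8] [721.9 340.5] 88.23 zmax [22.4 27.6 33.5]
grey 910 rect [668.9  42.7] [374.3 129.9] 21.25 zmax [60.9 72.4 81.4]
ply 711 rect [597.8 206.2] [475.4 189.2] 0.91 zmax [ 5.1  7.5 12.2]
side table [-0.0006 -0.0001 -0.0481] 2.56
blue 605 rect [ 554.9 -286.9] [ 83.1 200.8] 74.3 zmax [26.  48.9 57.2]
red 150 rect [ 683.9 -322.5] [32.2 16.3] 77.3 zmax [21.  67.2 78.7]
orange 241 rect [ 594. -144.] [104.  416.3] 12.16 zmax [30.8 46.5 58.3]
rails 214 rect [634.9 -89.2] [720.7 342.2] 85.72 zmax [22.2 26.1 33.5]
grey 891 rect [667.7  42.4] [379.8 129.7] 21.88 zmax [60.8 71.7 80.8]
ply 430 rect [602.5 202.2] [484.8 188.8] 0.18 zmax [ 5.1  8.3 13.6]
wrist table [-0.0007 -0.0003  0.1096] 0.99
blue 78 rect [ 488.7 -224.8] [ 3.4 21.7] 73.55 zmax [25.2 28.4 35.2]
red 0
orange 1205 rect [567.7   9.8] [74.8 88.6] 78.34 zmax [35.2 53.4 55.8]
rails 254 rect [ 633.4 -168. ] [334.3  16.2] 21.38 zmax [22.2 27.3 33.6]
grey 11649 rect [658.2  39.5] [362.4 131.9] 20.74 zmax [61.8 73.3 80.4]
ply 209 rect [595.2 136.8] [421.9  51.8] 0.58 zmax [ 5.2  8.6 13.7]
```

```bash
python3 - <<'E'
import cv2
a=cv2.imread('pics/scene0.png');cv2.imwrite('pics/c1.png',cv2.resize(a[150:260,130:390],None,fx=3,fy=3,interpolation=cv2.INTER_CUBIC))
a=cv2.imread('pics/side0.png');cv2.imwrite('pics/c2.png',cv2.resize(a[150:350,190:390],None,fx=3,fy=3,interpolation=cv2.INTER_CUBIC))
E
```

```text
(no output)
```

View pics/c1.png

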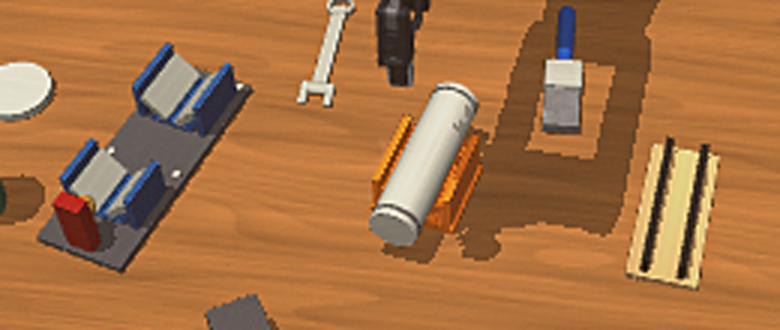

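View pics/c2.png

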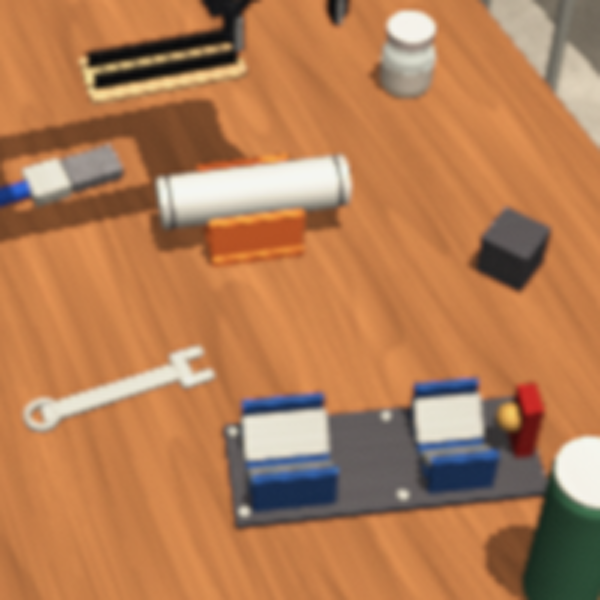

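```bash
python3 - <<'E'
from h import *
for n in['scene','side','wrist']:
    z=np.load(n+'0.npz');im,d,K,T=z['im'],z['d'],z['K'],z['T']
    P,u,v=pts(d,K,T); hsv=cv2.cvtColor(im,cv2.COLOR_BGR2HSV)[v,u].astype(int);H,S,V=hsv.T
    near=(abs(P[:,0]-570)<125)&(abs(P[:,1]-10)<70)
    m=near&(S<80)&(V>60)&(P[:,2]>58)&(P[:,2]<82)
    r=cv2.minAreaRect(P[m][:,:2].astype(np.float32));print(n,'tank',m.sum(),np.round(r[0],1),np.round(r[1],1),round(r[2],2))
    m=near&(H>4)&(H<22)&(S>150)&(P[:,2]>50)&(P[:,2]<60)
    if m.sum()>10:
        r=cv2.minAreaRect(P[m][:,:2].astype(np.float32));print(' cradle',m.sum(),np.round(r[0],1),np.round(r[1],1),round(r[2],2))
    if n!='wrist':
        rg=(abs(P[:,0]-600)<120)&(P[:,1]>120)&(P[:,1]<260)
        for z0,z1,nm in((18,40,'rails'),(4,15,'ply')):
            m=rg&(P[:,2]>z0)&(P[:,2]<z1)&((V<70) if nm=='rails' else (V>120)&(S<150)&(H>14))
            r=cv2.minAreaRect(P[m][:,:2].astype(np.float32));print(' ',nm,m.sum(),np.round(r[0],1),np.round(r[1],1),round(r[2],2))
        rg=(abs(P[:,0]-560)<180)&(P[:,1]<-200)&(P[:,1]>-400)
        m=rg&(P[:,2]>4)&(P[:,2]<16)&(V<110)&(S<90)
        r=cv2.minAreaRect(P[m][:,:2].astype(np.float32));print(' nestbase',m.sum(),np.round(r[0],1),np.round(r[1],1),round(r[2],2))
E
```

```text
scene tank 735 [572.1   5.4] [ 47.1 184.5] 78.61
 cradle 141 [570.2   5.3] [82.5 89.9] 78.5
  rails 103 [568.4 238.9] [  6.8 161.9] 83.68
  ply 422 [567.6 242.8] [ 46.8 170.7] 85.4
 nestbase 947 [ 574.9 -288.4] [102.1 266.7] 74.91
side tank 787 [569.5   0.6] [ 45.5 180. ] 78.54
 cradle 131 [566.8   4.9] [88.8 89. ] 78.75
  rails 116 [563.7 236.4] [ 11.9 152.3] 82.6
  ply 214 [563.9 235.6] [166.  47.] 0.24
 nestbase 1555 [ 570.9 -292.6] [ 99.  263.4] 74.61
wrist tank 9936 [570.2   5.8] [ 47.3 179.8] 78.09
 cradle 1651 [567.2   6. ] [82.3 90. ] 78.15
```

>>> arm_command([
  [85,[-8,37,0],0],
  [85,[0,0,10],-0.171],
  [85,[0,0,12],-0.171],
  [85,[0,0,12],-0.171],
  [85,[0,0,12],-0.171],
  [85,[0,0,12],-0.171],
  [85,[0,0,12],-0.171],
  [85,[0,0,12],-0.171],
  [85,[0,0,12],-0.171],
  [85,[0,0,0],0],
  [85,[0,0,0],0],
])

```text
clock: 1.52
tcp_pos: [637.1, -8.0, 159.6]
tool_rot: [[-0.979, 0.205, 0.0], [0.205, 0.979, -0.0], [-0.0, 0.0, -1.0]]
ft_force: [0.7, 0.6, -0.5]
width: 0.999
```

```bash
cat > st.py <<'E'
from h import *
def st():
    s=robot.sense();R=np.array(s['tool_rot']).reshape(3,3)
    print('t',round(s['clock'],2),'tcp',np.round(s['tcp_pos'],1),'ytool',round(np.degrees(np.arctan2(R[1,1],R[0,1])),2),'zt',R[:,2].round(4),'F',np.round(s['ft_force'],1),'M',np.round(s['ft_torque'],2),'w',round(s['width']*85.4,1),'q',np.round(s['joint_positions'],2))
    return s,np.array(s['tcp_pos']),R
def to(x,y,z):
    s,p,R=st(); d=R.T@(np.array([x,y,z])-p); print('shift',d.round(1)); return d
E
python3 - <<'E'
from st import *
st()
im,d,K,T=snap('wrist','w1.png')
P,u,v=pts(d,K,T); hsv=cv2.cvtColor(im,cv2.COLOR_BGR2HSV)[v,u].astype(int);H,S,V=hsv.T
m=(abs(P[:,0]-570)<125)&(abs(P[:,1]-10)<70)&(S<80)&(V>60)&(P[:,2]>58)&(P[:,2]<82)
r=cv2.minAreaRect(P[m][:,:2].astype(np.float32));print('tank',m.sum(),np.round(r[0],1),np.round(r[1],1),round(r[2],2),P[m].max(0))
E
```

```text
t 1.52 tcp [637.1  -8.  159.6] ytool 78.16 zt [ 1.e-04 -0.e+00 -1.e+00] F [ 0.7  0.6 -0.5] M [ 0.04 -0.01 -0.08] w 85.3 q [-0.09  0.29  1.48 -0.    1.37 -1.46]
tank 19403 [582.5   2.7] [ 47.5 154.7] 78.18 [662.02605022  40.84516604  77.27439096]
```

View pics/w1.png

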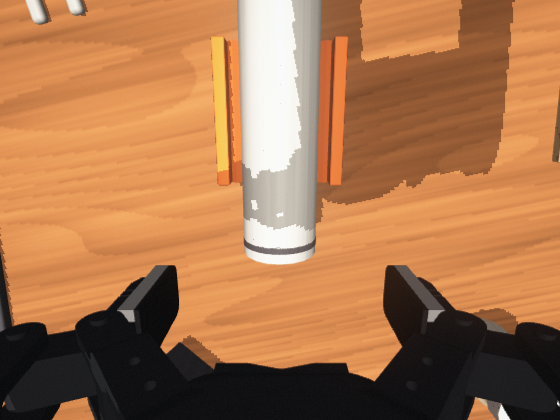

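Wrist view shows the tank centred between the fingers (end at (280,250)), cradle end at row 183, so the fingers clear it. I descend and grip.

>>> arm_command([
  [85,[0,0,40],0],
  [85,[0,0,35],0],
  [85,[0,0,22],0],
  [85,[0,0,11],0],
  [85,[0,0,0],0],
  [20,[0,0,0],0],
  [20,[0,0,0],0],
  [20,[0,0,0],0],
  [20,[0,0,0],0],
  [20,[0,0,0],0],
  [20,[0,0,0],0],
])

```text
clock: 2.95
tcp_pos: [638.0, -8.4, 52.6]
tool_rot: [[-0.979, 0.202, 0.002], [0.202, 0.979, -0.001], [-0.002, -0.0, -1.0]]
ft_force: [0.4, -2.4, 6.0]
width: 0.571
```

```bash
python3 - <<'E'
from st import *
st()
im,d,K,T=snap('wrist','w2.png')
E
```

```text
t 2.95 tcp [638.   -8.4  52.6] ytool 78.37 zt [ 2.3e-03 -6.0e-04 -1.0e+00] F [ 0.4 -2.4  6. ] M [-0.35  0.1   0.08] w 48.7 q [-0.09  0.4   1.55 -0.    1.19 -1.46]
```

View pics/w2.png

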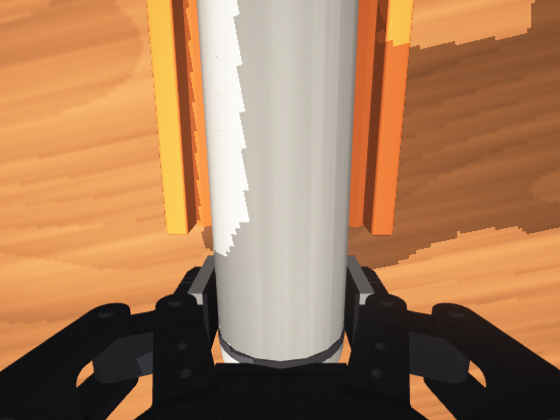

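Both pads are on the tank end, opening 48.7 mm. Lifting.

>>> arm_command([
  [20,[0,0,0],0],
  [20,[0,0,-5],0],
  [20,[0,0,-10],0],
  [20,[0,0,-20],0],
  [20,[0,0,-25],0],
  [20,[0,0,-25],0],
  [20,[0,0,-15],0],
  [20,[0,0,0],0],
  [20,[0,0,0],0],
])

```text
clock: 4.12
tcp_pos: [636.4, -7.9, 150.3]
tool_rot: [[-0.98, 0.201, -0.001], [0.201, 0.98, 0.0], [0.001, -0.0, -1.0]]
ft_force: [0.2, 0.1, -2.1]
width: 0.571
```

```bash
python3 - <<'E'
from st import *
st()
for n in('side','wrist','scene'):
  im,d,K,T=snap(n,n+'3.png'); np.savez(n+'3.npz',im=im,d=d,K=K,T=T)
  P,u,v=pts(d,K,T); hsv=cv2.cvtColor(im,cv2.COLOR_BGR2HSV)[v,u].astype(int);H,S,V=hsv.T
  a=np.array([.979,-.203]);rel=(P[:,:2]-np.array([638,-8.4]));s=rel@a;l=rel@np.array([.203,.979])
  m=(s<-20)&(s>-175)&(abs(l)<35)&(P[:,2]>110)&(P[:,2]<220)&(S<80)&(V>60)
  print(n,m.sum(), s[m].min())
  for k in range(-170,-15,25):
    mm=m&(abs(s-k)<6); 
    if mm.sum()>5: print(k,np.percentile(P[mm][:,2],95).round(1),np.percentile(l[mm],[2,98]).round(1))
E
```

```text
t 4.12 tcp [636.4  -7.9 150.3] ytool 78.38 zt [-1.4e-03  1.0e-04 -1.0e+00] F [ 0.2  0.1 -2.1] M [ 0.02 -0.06 -0.03] w 48.8 q [-0.09  0.3   1.49  0.    1.36 -1.46]
side 906 -160.55349186157446
-145 172.4 [-27.4   7.6]
-120 173.1 [-27.7   6.1]
-95 172.5 [-26.4   7.6]
-70 173.1 [-26.7   4.2]
-45 172.2 [-26.6   8.3]
-20 172.3 [-24.9  10.8]
wrist 40140 -104.31616875261493
-95 172.0 [-22.7  21.7]
-70 172.0 [-22.2  21.6]
-45 172.0 [-22.  22.]
-20 171.9 [-21.7  22.3]
scene 261 -159.574744196828
-145 171.6 [-10.7  22.6]
-120 172.5 [-7.  22.2]
-95 171.6 [ 5.4 23. ]
-45 159.4 [19.3 24.2]
```

View pics/side3.png

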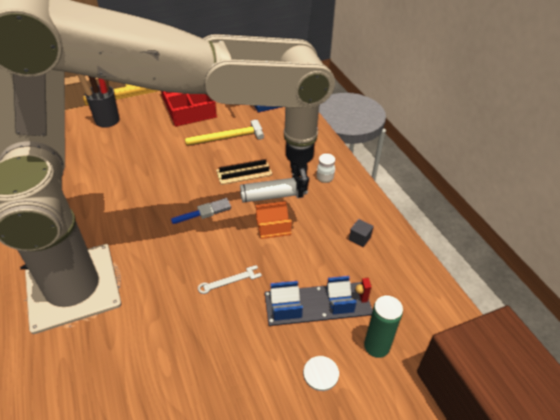

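The tank is held level (top at z≈172 along its whole length), centre about 69 mm behind the TCP. Now I refine the pose of the rest from the unobstructed views.

```bash
python3 - <<'E'
from h import *
for n,(a,b,c,e) in (('scene',(185,260,320,390)),('side',(145,195,205,285))):
    z=np.load(n+'3.npz');im,d,K,T=z['im'],z['d'],z['K'],z['T']
    cv2.imwrite('pics/r_%s.png'%n,cv2.resize(im[a:b,c:e],None,fx=8,fy=8,interpolation=cv2.INTER_CUBIC))
    P,u,v=pts(d,K,T); hsv=cv2.cvtColor(im,cv2.COLOR_BGR2HSV)[v,u].astype(int);H,S,V=hsv.T
    # ray-cast onto plane instead of noisy depth
    dr=np.stack([(u-K[0,2])/K[0,0],(v-K[1,2])/K[1,1],np.ones(len(u))],1)@T[:3,:3].T;o=T[:3,3]
    def on(h): return (o+dr*((h-o[2])/dr[:,2])[:,None])[:,:2]
    Q=on(8);rg=(abs(Q[:,0]-568)<110)&(abs(Q[:,1]-239)<60)&(v>=a)&(v<b)&(u>=c)&(u<e)
    m=rg&(V>140)&(S<140)
    mk=np.zeros(d.shape,np.uint8);mk[v[m],u[m]]=255
    r=cv2.minAreaRect(Q[m].astype(np.float32));print(n,'ply+',m.sum(),np.round(r[0],1),np.round(r[1],1),round(r[2],2))
    m=rg&(V<75)
    Q=on(28)
    n_,lab=cv2.connectedComponents((lambda k:(k.__setitem__((v[m],u[m]),1),k)[1])(np.zeros(d.shape,np.uint8)))
    for i in range(1,n_):
        mm=m&(lab[v,u]==i)
        if mm.sum()<40: continue
        r=cv2.minAreaRect(Q[mm].astype(np.float32));print('  rail',mm.sum(),np.round(r[0],1),np.round(r[1],1),round(r[2],2))
    m=rg&(P[:,2]>24)&(P[:,2]<34)&(V<75); r=cv2.minAreaRect(P[m][:,:2].astype(np.float32));print('  railtops depth',m.sum(),np.round(r[0],1),np.round(r[1],1),round(r[2],2))
E
```

```text
scene ply+ 760 [569.5 256.4] [ 69.4 170.1] 83.66
  rail 106 [573.1 238.3] [  6.8 167. ] 83.74
  rail 113 [577.5 273.4] [  7.8 169.8] 83.56
  railtops depth 184 [570.1 256.8] [ 42.7 164. ] 83.69
side ply+ 520 [575.4 226.9] [107.3 205.8] 80.45
  rail 184 [565.4 263.6] [ 20.4 152.9] 84.08
  rail 176 [560.7 228.2] [ 17.6 152.3] 83.81
  railtops depth 106 [565.8 254.3] [ 45.7 150.6] 83.44
```

View pics/r_scene.png

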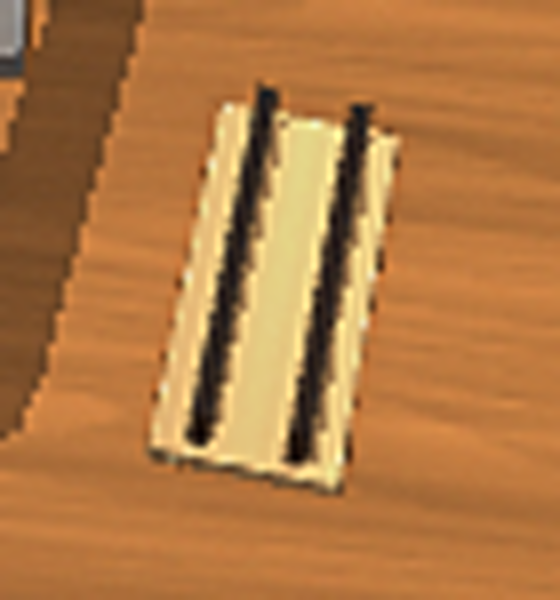

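View pics/r_side.png

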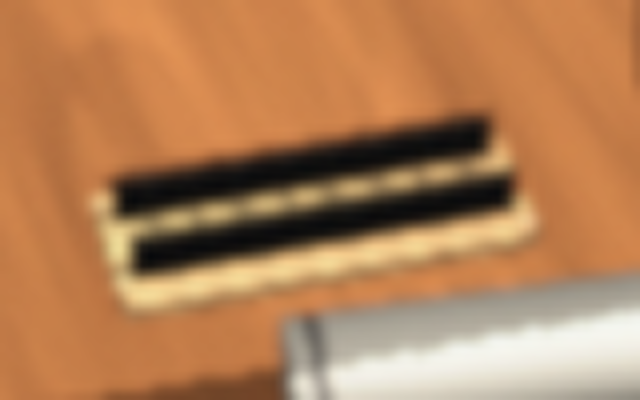

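>>> arm_command([
  [20,[5,25,0],0],
  [20,[9,45,0],0],
  [20,[11,55,0],0],
  [20,[11,55,0],0],
  [20,[9,45,0],0],
  [20,[6,26,0],0],
  [20,[0,0,0],-0.046],
  [20,[0,0,0],-0.046],
  [20,[0,0,20],0],
  [20,[0,0,20],0],
  [20,[0,0,0],0],
  [20,[0,0,0],0],
])

```text
clock: 5.78
tcp_pos: [637.4, 247.9, 110.8]
tool_rot: [[-0.994, 0.111, -0.001], [0.111, 0.994, -0.0], [0.001, -0.0, -1.0]]
ft_force: [0.4, 0.9, -1.6]
width: 0.567
```

```bash
python3 - <<'E'
from st import *
st()
for n in('side','wrist','scene'):
  im,d,K,T=snap(n,n+'4.png'); np.savez(n+'4.npz',im=im,d=d,K=K,T=T)
a=cv2.imread('pics/scene4.png');b=cv2.imread('pics/side4.png')
f=lambda q:cv2.resize(q,(400,400),interpolation=cv2.INTER_CUBIC)
cv2.imwrite('pics/cmp4.png',np.hstack([f(a[160:280,290:410]),f(b[100:220,190:310])]))
E
```

```text
t 5.78 tcp [637.4 247.9 110.8] ytool 83.62 zt [-9.e-04 -3.e-04 -1.e+00] F [ 0.4  0.9 -1.6] M [ 0.01 -0.13 -0.02] w 48.4 q [ 0.3   0.45  1.37  0.    1.32 -1.16]
```

View pics/cmp4.png

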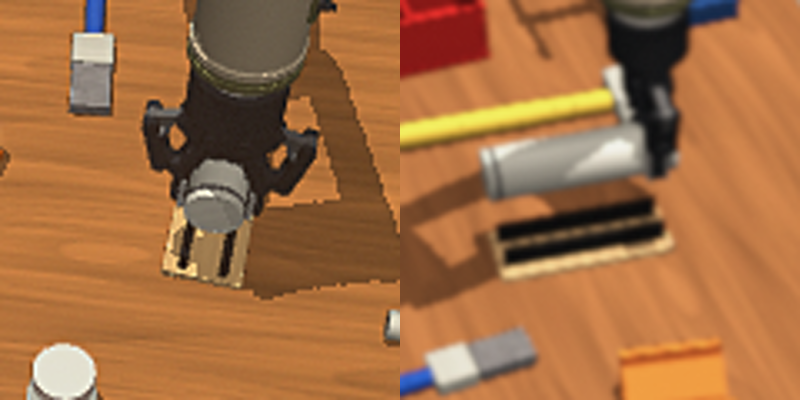

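View pics/wrist4.png

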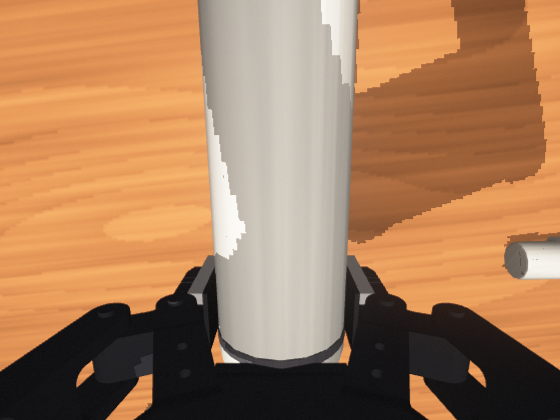

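Side view shows the tank parallel above the rails; the wrist view shows the hammer head to the right at (530,260). I check its clearance before lowering.

```bash
python3 - <<'E'
from st import *
z=np.load('wrist4.npz');d,K,T=z['d'],z['K'],z['T']
P,u,v=pts(d,K,T)
m=(u>490)&(v>225)&(v<300)&(P[:,2]>8)&(P[:,2]<60)
print(m.sum(),P[m].min(0),P[m].max(0))
E
```

```text
1882 [667.70339431 402.79096366   8.0029062 ] [693.52452972 436.24451271  27.24223717]
```

>>> arm_command([
  [20,[0,0,15],0],
  [20,[0,0,20],0],
  [20,[0,0,12],0],
  [20,[0,0,6],0],
  [20,[0,0,2],0],
  [20,[0,0,1],0],
  [20,[0,0,0],0],
  [20,[0,0,0],0],
])

```text
clock: 6.92
tcp_pos: [638.0, 248.3, 55.9]
tool_rot: [[-0.994, 0.111, 0.001], [0.111, 0.994, 0.0], [-0.001, 0.0, -1.0]]
ft_force: [-0.2, 0.1, -1.5]
width: 0.572
```

>>> arm_command([
  [20,[0,0,1],0],
  [20,[0,0,1],0],
  [20,[0,0,1],0],
  [20,[0,0,1],0],
  [20,[0,0,0],0],
  [20,[0,0,0],0],
])

```text
clock: 7.68
tcp_pos: [637.8, 248.4, 51.6]
tool_rot: [[-0.994, 0.11, 0.0], [0.11, 0.994, 0.0], [-0.0, 0.0, -1.0]]
ft_force: [-0.0, 2.0, 1.0]
width: 0.57
```

Fz changed from -1.5 to +1.0 N, so the rails are touched. I release and rise slightly clear.

>>> arm_command([
  [20,[0,0,0.5],0],
  [55,[0,0,0],0],
  [65,[0,0,0],0],
  [85,[0,0,0],0],
  [85,[0,0,0],0],
  [85,[0,0,0],0],
  [85,[0,0,0],0],
  [85,[0,0,-20],0],
  [85,[0,0,-35],0],
  [85,[0,0,-35],0],
  [85,[0,0,-20],0],
  [85,[0,0,0],0],
  [85,[0,0,0],0],
])

```text
clock: 9.3
tcp_pos: [636.8, 247.9, 159.2]
tool_rot: [[-0.994, 0.111, -0.002], [0.111, 0.994, -0.001], [0.002, -0.001, -1.0]]
ft_force: [0.4, -0.2, -0.7]
width: 0.99
```

```bash
python3 - <<'E'
from st import *
st()
for n in('wrist','side'):
  im,d,K,T=snap(n,n+'5.png'); np.savez(n+'5.npz',im=im,d=d,K=K,T=T)
  P,u,v=pts(d,K,T); hsv=cv2.cvtColor(im,cv2.COLOR_BGR2HSV)[v,u].astype(int);H,S,V=hsv.T
  m=(abs(P[:,0]-570)<115)&(abs(P[:,1]-256)<60)&(S<80)&(V>60)&(P[:,2]>58)&(P[:,2]<82)
  r=cv2.minAreaRect(P[m][:,:2].astype(np.float32));print('tank',m.sum(),np.round(r[0],1),np.round(r[1],1),round(r[2],2),np.percentile(P[m],98,axis=0))
  m=(abs(P[:,0]-570)<115)&(abs(P[:,1]-256)<60)&(S<160)&(V>120)&(P[:,2]>4)&(P[:,2]<14)
  if m.sum()>20: r=cv2.minAreaRect(P[m][:,:2].astype(np.float32));print('ply',m.sum(),np.round(r[0],1),np.round(r[1],1),round(r[2],2))
E
```

```text
t 9.3 tcp [636.8 247.9 159.2] ytool 83.65 zt [-2.1e-03 -6.0e-04 -1.0e+00] F [ 0.4 -0.2 -0.7] M [-0.01  0.03  0.06] w 84.5 q [ 0.3   0.41  1.33  0.    1.4  -1.16]
tank 18912 [581.5 255.7] [ 46.3 155.1] 83.79 [654.25591971 281.42225588  73.7942172 ]
ply 3207 [569.2 257.1] [ 70.2 162.8] 83.55
tank 559 [567.9 252.7] [ 49.8 179.5] 87.38 [654.04593835 272.74929804  75.48319064]
ply 208 [579.6 240.8] [201.4  71.2] 0.43
```

View pics/wrist5.png

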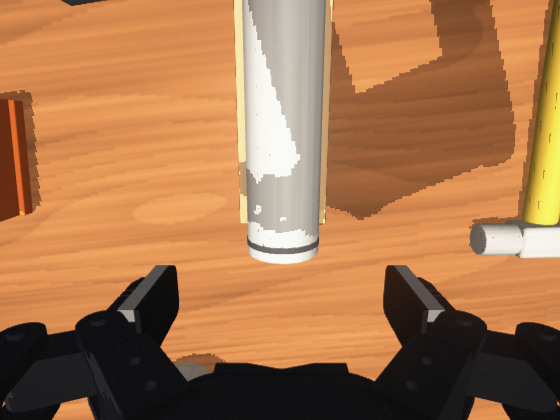

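View pics/side5.png

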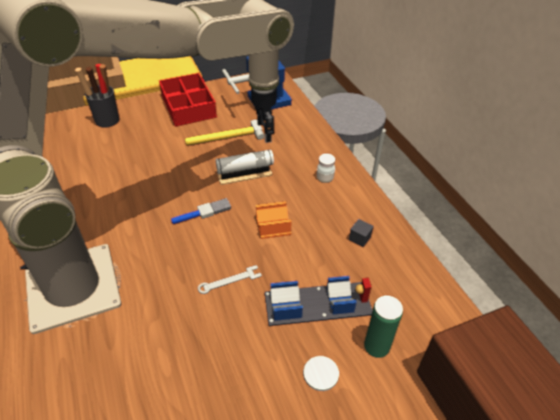

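The tank lies on the rails (top 73.8 → axis ≈ 48.8, centre ≈ (569,257), 83.8° line against the plywood's 83.6°). Before I regrasp it, I take the empty gripper to look at the nest.

>>> arm_command([
  [85,[5,-20,-15],0],
  [85,[10,-35,-15],0],
  [85,[11,-50,-15],0],
  [85,[11,-50,-15],0],
  [85,[11,-50,-15],0],
  [85,[11,-50,-15],0],
  [85,[11,-50,-15],0],
  [85,[11,-50,-15],0],
  [85,[11,-50,0],0],
  [85,[11,-50,0],0],
  [85,[11,-50,0],0],
  [85,[10,-25,0],0],
  [85,[3,-15,0],0],
  [85,[0,0,0],0],
  [85,[0,0,0],0],
])

```text
clock: 11.28
tcp_pos: [451.6, -278.5, 280.5]
tool_rot: [[-0.994, 0.11, -0.0], [0.11, 0.994, 0.001], [0.0, 0.001, -1.0]]
ft_force: [-0.2, 0.9, -0.5]
width: 0.994
```

```bash
python3 - <<'E'
from st import *
st()
im,d,K,T=snap('wrist','w6.png'); np.savez('wrist6.npz',im=im,d=d,K=K,T=T)
P,u,v=pts(d,K,T); hsv=cv2.cvtColor(im,cv2.COLOR_BGR2HSV)[v,u].astype(int);H,S,V=hsv.T
reg=(P[:,1]<-180)&(P[:,1]>-400)&(P[:,0]>400)&(P[:,0]<750)&(v<300)
def rep(nm,m):
    r=cv2.minAreaRect(P[m][:,:2].astype(np.float32));print(nm,m.sum(),np.round(r[0],1),np.round(r[1],1),round(r[2],2),np.percentile(P[m],[2,98],axis=0).round(1).tolist())
rep('base',reg&(P[:,2]>5)&(P[:,2]<15)&(S<90)&(V<120))
rep('cheektops',reg&(P[:,2]>51)&(P[:,2]<59)&(H>95)&(H<130)&(S>80))
rep('red',reg&(P[:,2]>68)&(P[:,2]<82)&((H<8)|(H>170))&(S>120))
E
```

```text
t 11.28 tcp [ 451.6 -278.5  280.5] ytool 83.7 zt [-2.e-04  7.e-04 -1.e+00] F [-0.2  0.9 -0.5] M [ 0.02  0.04 -0.07] w 84.9 q [-0.65 -0.07  1.64  0.    1.57 -2.11]
base 689 [ 523.7 -275.7] [ 98.7 166.9] 75.13 [[434.5, -330.1, 7.5], [600.9, -211.2, 13.1]]
cheektops 944 [ 491.5 -268.1] [81.6 69.7] 74.7 [[450.7, -313.2, 53.0], [531.4, -222.9, 55.9]]Traceback (most recent call last):
  File "<stdin>", line 10, in <module>
  File "<stdin>", line 7, in rep
    return _quantile_unchecked(
        a, q, axis, out, overwrite_input, method, keepdims, weights)
    return _ureduce(a,
                    func=_quantile_ureduce_func,
    ...<5 lines>...
                    overwrite_input=overwrite_input,
                    method=method)
    r = func(a, **kwargs)
    result = _quantile(arr,
                       quantiles=q,
    ...<2 lines>...
                       out=out,
                       weights=wgt)
    slices_having_nans = np.isnan(arr[-1, ...])
                                  ~~~^^^^^^^^^
IndexError: index -1 is out of bounds for axis 0 with size 0
```

View pics/w6.png

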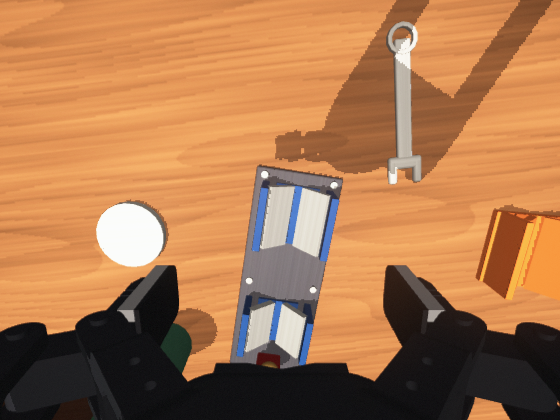

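The camera looks back toward the base, so the far end at (268,360) is hidden. I move outward to see the stop too.

>>> arm_command([
  [85,[-30,2,0],0],
  [85,[-45,3,0],0],
  [85,[-50,4,-10],0],
  [85,[-35,3,-10],0],
  [85,[-14,1,0],0],
  [85,[0,0,0],0],
  [85,[0,0,0],0],
])

```text
clock: 12.2
tcp_pos: [625.2, -285.1, 300.5]
tool_rot: [[-0.994, 0.11, -0.001], [0.11, 0.994, 0.0], [0.001, 0.0, -1.0]]
ft_force: [0.9, -0.7, -0.3]
width: 0.996
```

```bash
python3 - <<'E'
from st import *
st()
im,d,K,T=snap('wrist','w7.png'); np.savez('wrist7.npz',im=im,d=d,K=K,T=T)
P,u,v=pts(d,K,T); hsv=cv2.cvtColor(im,cv2.COLOR_BGR2HSV)[v,u].astype(int);H,S,V=hsv.T
reg=(P[:,1]<-180)&(P[:,1]>-400)&(P[:,0]>400)&(P[:,0]<750)&(v<300)
def rep(nm,m):
    if m.sum()<5: print(nm,m.sum()); return
    r=cv2.minAreaRect(P[m][:,:2].astype(np.float32));print(nm,m.sum(),np.round(r[0],1),np.round(r[1],1),round(r[2],2),np.percentile(P[m],[2,98],axis=0).round(1).tolist())
rep('base',reg&(P[:,2]>5)&(P[:,2]<15)&(S<90)&(V<120))
rep('cheektops',reg&(P[:,2]>51)&(P[:,2]<59)&(H>95)&(H<130)&(S>80))
rep('red',reg&(P[:,2]>60)&(P[:,2]<82)&((H<8)|(H>170))&(S>120))
rep('brass',reg&(P[:,2]>45)&(P[:,2]<72)&((H>12)&(H<30))&(S>100))
E
```

```text
t 12.2 tcp [ 625.2 -285.1  300.5] ytool 83.7 zt [-8.e-04  3.e-04 -1.e+00] F [ 0.9 -0.7 -0.3] M [-0.02 -0.    0.02] w 85.0 q [-0.5   0.36  1.14 -0.    1.65 -1.96]
base 2163 [ 568.7 -287.9] [ 97.5 258.1] 74.71 [[468.9, -326.8, 7.8], [687.8, -213.7, 11.5]]
cheektops 2022 [ 555.6 -285.5] [ 81.9 202.6] 74.71 [[452.3, -346.5, 52.7], [656.7, -223.7, 56.2]]
red 547 [ 684.6 -320.8] [29.9 18.4] 74.08 [[673.5, -334.7, 61.9], [694.7, -305.9, 76.9]]
brass 301 [ 668.4 -316.4] [22.8 16.7] 73.41 [[660.4, -326.8, 50.0], [677.1, -306.7, 62.6]]
```

View pics/w7.png

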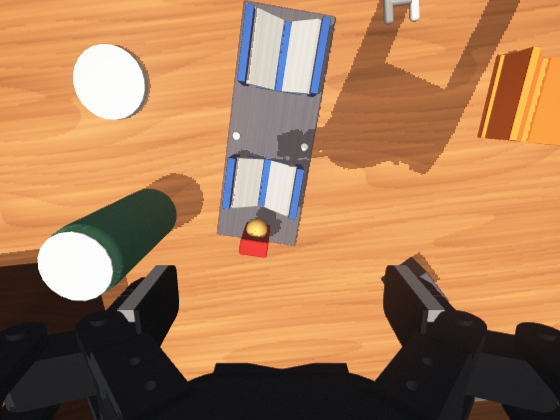

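Cheek tops fit 81.9×202.6 mm (true 82×203): nest axis at -15.3°, origin ≈ (568.6, -289.1). The ball is at pixel (257,228) and agrees. Back to the tank.

>>> arm_command([
  [85,[5,20,0],0],
  [85,[8,35,0],0],
  [85,[10,50,0],0],
  [85,[10,50,0],0],
  [85,[10,50,10],0],
  [85,[10,50,10],0],
  [85,[10,50,20],0],
  [85,[10,50,20],0],
  [85,[10,50,20],0],
  [85,[10,50,20],0],
  [85,[10,48,20],0],
  [85,[6,20,20],0],
  [85,[0.5,10,0],0],
  [85,[0,0,0],0],
  [85,[0,0,0],0],
])

```text
clock: 14.12
tcp_pos: [576.7, 255.0, 162.2]
tool_rot: [[-0.994, 0.112, 0.002], [0.112, 0.994, 0.0], [-0.002, 0.001, -1.0]]
ft_force: [0.6, -1.5, -0.5]
width: 0.997
```

```bash
python3 - <<'E'
from st import *
to(575,256.4,51.5)
im,d,K,T=snap('wrist','w8.png')
P,u,v=pts(d,K,T); hsv=cv2.cvtColor(im,cv2.COLOR_BGR2HSV)[v,u].astype(int);H,S,V=hsv.T
m=(abs(P[:,0]-570)<115)&(abs(P[:,1]-256)<60)&(S<80)&(V>60)&(P[:,2]>58)&(P[:,2]<82)&(v<260)
r=cv2.minAreaRect(P[m][:,:2].astype(np.float32));print('tank',m.sum(),np.round(r[0],1),np.round(r[1],1),round(r[2],2),np.percentile(P[m],[2,98],axis=0).round(1).tolist())
E
```

```text
t 14.12 tcp [576.7 255.  162.2] ytool 83.57 zt [ 2.e-03  3.e-04 -1.e+00] F [ 0.6 -1.5 -0.5] M [-0.03  0.02 -0.  ] w 85.1 q [ 0.34  0.27  1.5  -0.    1.37 -1.12]
shift [  2.    1.1 110.7]
tank 13533 [541.2 260.4] [ 46.4 123.4] 83.77 [[482.0, 236.9, 59.6], [595.8, 284.8, 73.9]]
```

View pics/w8.png

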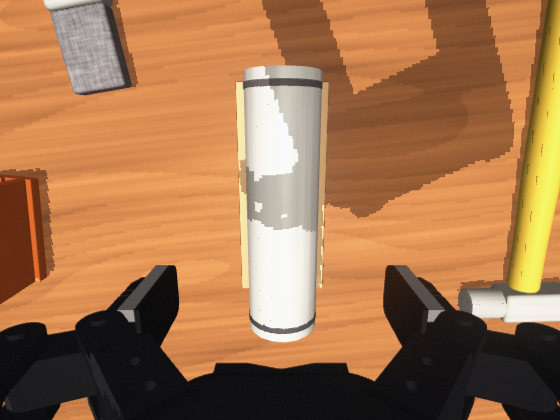

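>>> arm_command([
  [85,[2,1.3,40],0],
  [85,[0,0,35],0],
  [85,[0,0,23],0],
  [85,[0,0,11],0],
  [85,[0,0,0],0],
  [20,[0,0,0],0],
  [20,[0,0,0],0],
  [20,[0,0,0],0],
  [20,[0,0,0],0],
  [20,[0,0,0],0],
  [20,[0,0,0],0],
])

```text
clock: 15.55
tcp_pos: [574.8, 257.3, 53.5]
tool_rot: [[-0.994, 0.111, 0.002], [0.111, 0.994, -0.0], [-0.002, -0.0, -1.0]]
ft_force: [-1.4, -3.5, 5.8]
width: 0.566
```

```bash
python3 - <<'E'
from st import *
st()
E
```

```text
t 15.55 tcp [574.8 257.3  53.5] ytool 83.65 zt [ 2.1e-03 -3.0e-04 -1.0e+00] F [-1.4 -3.5  5.8] M [-0.66  0.18 -0.02] w 48.4 q [ 0.34  0.38  1.57 -0.    1.18 -1.12]
```

>>> arm_command([
  [20,[0,0,-5],0],
  [20,[0,0,-15],0],
  [20,[0,0,-30],0],
  [20,[0,0,-35],0],
  [20,[0,0,-25],0],
  [20,[0,0,0],0],
  [20,[0,0,0],0],
])

```text
clock: 16.42
tcp_pos: [573.2, 257.5, 161.0]
tool_rot: [[-0.994, 0.11, -0.001], [0.11, 0.994, -0.0], [0.001, -0.0, -1.0]]
ft_force: [-0.4, 0.3, -2.4]
width: 0.567
```

```bash
python3 - <<'E'
from st import *
st()
z=snap('wrist','w9.png')
im,d,K,T=z
P,u,v=pts(d,K,T); hsv=cv2.cvtColor(im,cv2.COLOR_BGR2HSV)[v,u].astype(int);H,S,V=hsv.T
m=(abs(P[:,1]-258)<60)&(S<80)&(V>60)&(P[:,2]>150)&(P[:,2]<230)&(v<260)&(abs(u-280)<110)
for k in range(480,580,15):
  mm=m&(abs(P[:,0]-k)<5)
  if mm.sum()>5: print(k,P[mm][:,2].max().round(1),np.percentile(P[mm][:,1],[2,98]).round(1))
print(P[m].min(0))
E
```

```text
t 16.43 tcp [573.2 257.5 161. ] ytool 83.66 zt [-1.e-03 -3.e-04 -1.e+00] F [-0.4  0.3 -2.4] M [0.   0.04 0.02] w 48.4 q [ 0.34  0.26  1.51  0.    1.37 -1.12]
480 183.2 [245.7 288.8]
495 183.4 [244.3 288.6]
510 183.4 [242.7 286.9]
525 183.0 [240.9 285.3]
540 182.9 [239.3 283.5]
555 179.3 [235.6 284.4]
[476.52519293 229.52276148 150.09343368]
```

View pics/w9.png

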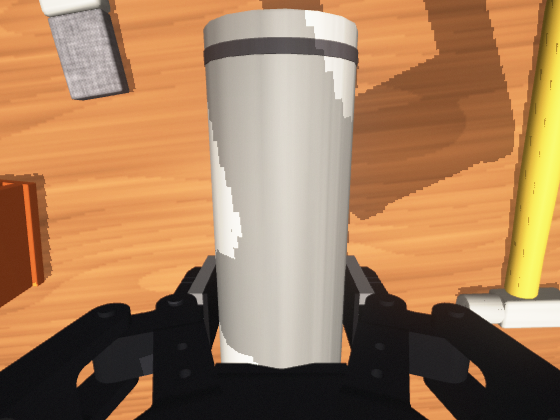

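Held level and centred; the TCP is about 6.5 mm ahead of the tank's centre. Carry to above the nest and align.

>>> arm_command([
  [20,[-2,-20,0],0],
  [20,[-3,-35,0],0],
  [20,[-4,-50,0],0],
  [20,[-4,-50,0],0],
  [20,[-4,-50,0],0],
  [20,[-4,-50,0],0],
  [20,[-4,-50,0],0],
  [20,[-4,-50,0],0],
  [20,[-4,-50,0],0],
  [20,[-4,-50,0],0],
  [20,[-4,-50,0],0],
  [20,[-3,-25,0],0],
  [20,[-3,-12.5,0],0],
  [20,[0,0,0],0.078],
  [20,[0,0,0],0.078],
  [20,[0,0,0],0],
  [20,[0,0,0],0],
])

```text
clock: 18.6
tcp_pos: [560.6, -286.1, 161.6]
tool_rot: [[-0.965, 0.261, -0.0], [0.261, 0.965, 0.0], [0.0, 0.0, -1.0]]
ft_force: [0.2, -0.4, -2.1]
width: 0.563
```

```bash
python3 - <<'E'
from st import *
to(560.4,-286.9,53.7)
a=snap('scene','sc10.png')[0];b=snap('side','si10.png')[0]
f=lambda q:cv2.resize(q,(400,400),interpolation=cv2.INTER_CUBIC)
cv2.imwrite('pics/cmp10.png',np.hstack([f(a[130:270,100:240]),f(b[200:340,240:380])]))
im,d,K,T=snap('wrist','w10.png')
E
```

```text
t 18.6 tcp [ 560.6 -286.1  161.6] ytool 74.87 zt [-3.e-04  3.e-04 -1.e+00] F [ 0.2 -0.4 -2.1] M [-0.04  0.    0.02] w 48.1 q [-0.55  0.27  1.5   0.    1.37 -1.86]
shift [-1.000e-01 -9.000e-01  1.079e+02]
```

View pics/cmp10.png

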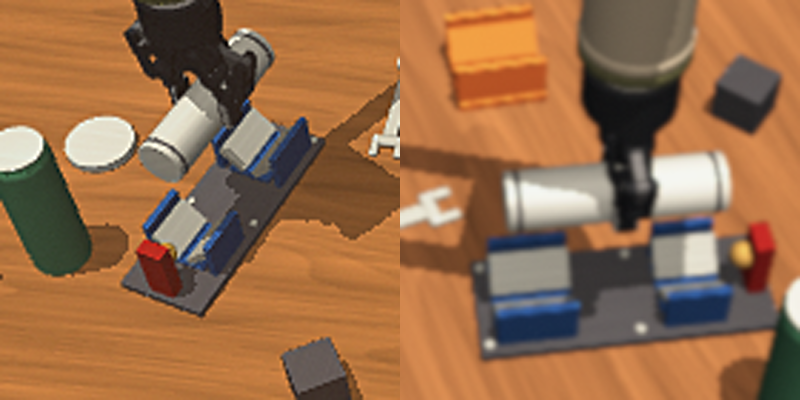

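View pics/w10.png

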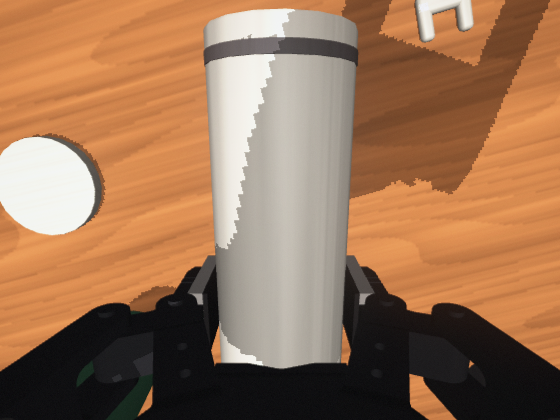

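Aligned over the nest. Lower, then creep.

>>> arm_command([
  [20,[0,-0.9,15],0],
  [20,[0,0,30],0],
  [20,[0,0,30],0],
  [20,[0,0,15],0],
  [20,[0,0,7],0],
  [20,[0,0,3],0],
  [20,[0,0,0],0],
  [20,[0,0,0],0],
])

```text
clock: 19.75
tcp_pos: [560.9, -288.1, 62.9]
tool_rot: [[-0.965, 0.264, 0.001], [0.264, 0.965, -0.001], [-0.002, -0.001, -1.0]]
ft_force: [-0.3, -0.5, -2.4]
width: 0.57
```

```bash
python3 - <<'E'
from st import *
to(560.4,-286.9,53.7)
E
```

```text
t 19.75 tcp [ 560.9 -288.1   62.9] ytool 74.72 zt [ 1.5e-03 -9.0e-04 -1.0e+00] F [-0.3 -0.5 -2.4] M [-0.04  0.02 -0.04] w 48.7 q [-0.56  0.37  1.57 -0.    1.2  -1.86]
shift [0.8 1.  9.2]
```

>>> arm_command([
  [20,[0,0.7,2],0],
  [20,[0,0,2],0],
  [20,[0,0,1],0],
  [20,[0,0,1],0],
  [20,[0,0,0],0],
  [20,[0,0,0],0],
])

```text
clock: 20.5
tcp_pos: [560.5, -287.0, 55.8]
tool_rot: [[-0.965, 0.264, 0.0], [0.264, 0.965, -0.0], [-0.0, -0.0, -1.0]]
ft_force: [-1.6, -0.2, -2.2]
width: 0.566
```

```bash
python3 - <<'E'
from st import *
to(560.4,-286.9,53.7)
E
```

```text
t 20.5 tcp [ 560.5 -287.    55.8] ytool 74.71 zt [ 0. -0. -1.] F [-1.6 -0.2 -2.2] M [-0.   -0.05  0.02] w 48.4 q [-0.55  0.38  1.57 -0.    1.19 -1.86]
shift [0.1 0.1 2.1]
```

>>> arm_command([
  [20,[0,0,0.7],0],
  [20,[0,0,0.7],0],
  [20,[0,0,0],0],
  [20,[0,0,0],0],
])

```text
clock: 21.0
tcp_pos: [560.6, -287.0, 54.7]
tool_rot: [[-0.965, 0.264, 0.0], [0.264, 0.965, -0.0], [-0.0, 0.0, -1.0]]
ft_force: [-1.4, 2.4, 2.4]
width: 0.564
```

>>> arm_command([
  [20,[0,0,0.6],0],
  [20,[0,0,0],0],
  [20,[0,0,0],0],
])

```text
clock: 21.38
tcp_pos: [560.8, -287.0, 54.7]
tool_rot: [[-0.965, 0.264, 0.001], [0.264, 0.965, -0.0], [-0.001, -0.0, -1.0]]
ft_force: [-1.5, 3.6, 6.5]
width: 0.566
```

Seated (Fz up about 9 N, slight +y side force). I ease sideways half a millimetre and release.

>>> arm_command([
  [20,[0,0.5,0],0],
  [53,[0,0,0],0],
  [60,[0,0,0],0],
  [75,[0,0,0],0],
  [85,[0,0,0],0],
  [85,[0,0,0],0],
  [85,[0,0,0],0],
  [85,[0,0,0],0],
  [85,[0,0,0],0],
  [85,[0,0,-15],0],
  [85,[0,0,-35],0],
  [85,[0,0,-35],0],
  [85,[0,0,-15],0],
  [85,[0,0,0],0],
  [85,[0,0,0],0],
])

```text
clock: 23.25
tcp_pos: [559.8, -286.0, 152.1]
tool_rot: [[-0.965, 0.264, -0.002], [0.264, 0.965, 0.001], [0.002, 0.001, -1.0]]
ft_force: [0.1, 0.3, 0.3]
width: 0.995
```

```bash
cat > tk.py <<'E'
from st import *
def tank(f,O=np.array([568.6,-289.1]),e=np.array([.9646,-.2637])):
  im,d,K,T=snap('wrist',f)
  P,u,v=pts(d,K,T); hsv=cv2.cvtColor(im,cv2.COLOR_BGR2HSV)[v,u].astype(int);H,S,V=hsv.T
  x=(P[:,:2]-O)@e; y=(P[:,:2]-O)@np.array([.2637,.9646])
  m=(abs(x)<140)&(abs(y)<30)&(S<80)&(V>60)&(P[:,2]>60)&(P[:,2]<82)
  r=cv2.minAreaRect(P[m][:,:2].astype(np.float32));print('tank',m.sum(),np.round(r[0],1),np.round(r[1],1),round(r[2],2))
  print('nest x',np.percentile(x[m],[0.5,99.5]).round(1),'top',np.percentile(P[m][:,2],98).round(1))
  for k in range(-100,100,20):
    mm=m&(abs(x-k)<8)
    if mm.sum()>30: print(k,'y',np.percentile(y[mm],[2,98]).round(1),P[mm][:,2].max().round(1))
E
python3 - <<'E'
from tk import *
st(); tank('w11.png')
b=snap('side','si11.png')[0]
cv2.imwrite('pics/si11c.png',cv2.resize(b[230:350,230:400],None,fx=4,fy=4,interpolation=cv2.INTER_CUBIC))
E
```

```text
t 23.25 tcp [ 559.8 -286.   152.1] ytool 74.72 zt [-0.002   0.0012 -1.    ] F [0.1 0.3 0.3] M [-0.01  0.09 -0.04] w 85.0 q [-0.55  0.27  1.51 -0.    1.36 -1.86]
tank 20045 [ 555.9 -285.5] [ 45.9 180.5] 74.68
nest x [-102.5   74.8] top 75.5
-100 y [-21.3  21. ] 77.2
-80 y [-21.1  21.5] 76.5
-60 y [-21.1  21.5] 76.5
-40 y [-21.1  21.5] 76.3
-20 y [-21.1  21.7] 76.3
0 y [-21.1  21.7] 75.9
20 y [-21.3  21.6] 76.7
40 y [-21.2  21.5] 76.2
60 y [-21.   21.7] 76.5
80 y [-20.5  21.1] 76.5
```

View pics/w11.png

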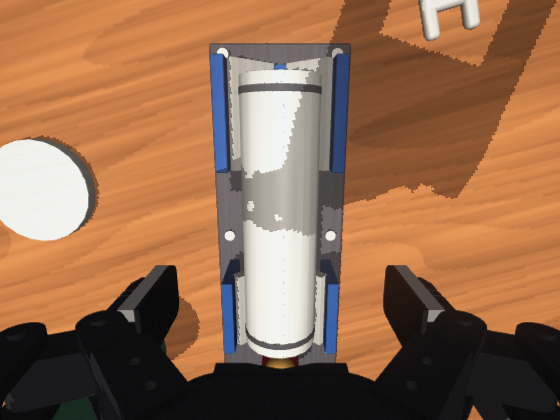

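View pics/si11c.png

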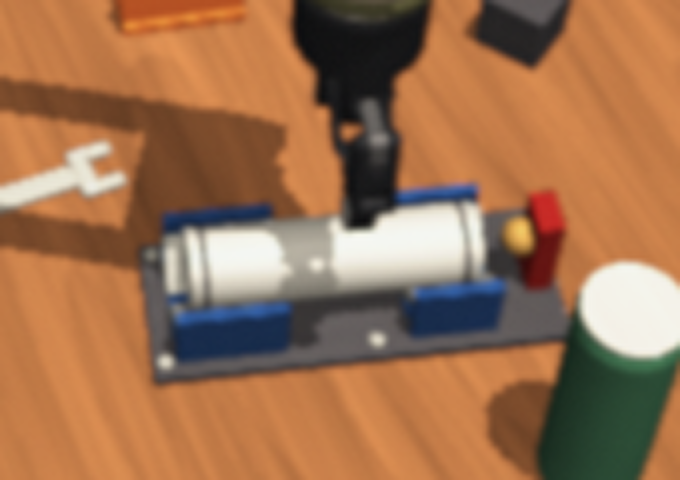

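The tank lies in both V's, centred (y≈0.2 mm), centre at nest x ≈ -13 with the ball visible beyond its end at (280,362). Next I close the fingers and go behind the free end.

>>> arm_command([
  [60,[15,-0.5,0],0],
  [40,[35,0,0],0],
  [20,[45,0,0],0],
  [0,[26,0,0],0],
  [0,[10,0,0],0],
  [0,[0,0,0],0],
  [0,[0,0,0],0],
  [0,[0,0,0],0],
])

```text
clock: 24.35
tcp_pos: [434.7, -252.6, 153.8]
tool_rot: [[-0.965, 0.263, 0.0], [0.263, 0.965, -0.0], [-0.0, 0.0, -1.0]]
ft_force: [-0.2, 0.2, -1.2]
width: 0.001
```

```bash
cat >> tk.py <<'E'
def nst():
  s,p,R=st(); q=p[:2]-np.array([568.6,-289.1]); print('TCP nest x,y',(q@np.array([.9646,-.2637])).round(1),(q@np.array([.2637,.9646])).round(1),'z',p[2].round(1),'F along nest',(np.array(s['ft_force'])[:2]@np.array([.9646,-.2637])).round(1))
E
python3 - <<'E'
from tk import *
nst(); snap('wrist','w12.png')
E
```

```text
t 24.35 tcp [ 434.7 -252.6  153.8] ytool 74.73 zt [ 1.e-04 -0.e+00 -1.e+00] F [-0.2  0.2 -1.2] M [-0.04 -0.05 -0.  ] w 0.1 q [-0.63 -0.06  1.87  0.    1.33 -1.93]
TCP nest x,y -138.8 -0.1 z 153.8 F along nest -0.3
```

View pics/w12.png

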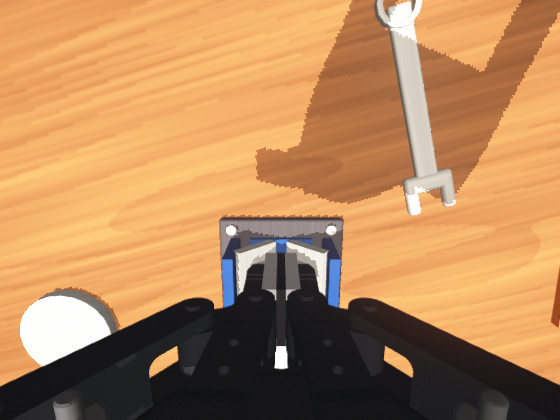

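Fingers closed and centred over the V. Lower until the tips are about 50 mm above the bench.

>>> arm_command([
  [0,[0,0,15],0],
  [0,[0,0,30],0],
  [0,[0,0,25],0],
  [0,[0,0,11],0],
  [0,[0,0,0],0],
  [0,[0,0,0],0],
])

```text
clock: 25.15
tcp_pos: [434.7, -252.9, 73.7]
tool_rot: [[-0.965, 0.264, 0.001], [0.264, 0.965, -0.001], [-0.001, -0.001, -1.0]]
ft_force: [-0.1, 0.2, 0.1]
width: -0.002
```

```bash
python3 - <<'E'
from tk import *
nst()
b=snap('side','si13.png')[0]
cv2.imwrite('pics/si13c.png',cv2.resize(b[230:350,230:400],None,fx=4,fy=4,interpolation=cv2.INTER_CUBIC))
E
```

```text
t 25.15 tcp [ 434.7 -252.9   73.7] ytool 74.72 zt [ 1.2e-03 -8.0e-04 -1.0e+00] F [-0.1  0.2  0.1] M [ 0.05 -0.   -0.03] w -0.1 q [-0.63  0.04  1.93  0.    1.17 -1.93]
TCP nest x,y -138.7 -0.4 z 73.7 F along nest -0.2
```

View pics/si13c.png

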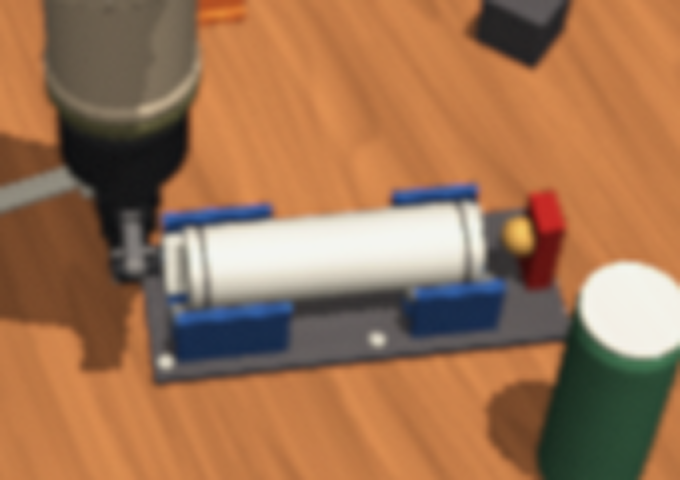

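>>> arm_command([
  [0,[-6,0.3,1],0],
  [0,[-8,0,1],0],
  [0,[-5,0,0],0],
  [0,[-2,0,0],0],
  [0,[-1.5,0,0],0],
  [0,[-1.5,0,0],0],
  [0,[-1.5,0,0],0],
  [0,[-1.5,0,0],0],
  [0,[-1.5,0,0],0],
  [0,[-1.5,0,0],0],
  [0,[0,0,0],0],
])

```text
clock: 26.58
tcp_pos: [463.2, -260.1, 70.8]
tool_rot: [[-0.965, 0.264, 0.0], [0.264, 0.965, -0.0], [-0.0, -0.0, -1.0]]
ft_force: [-0.3, -1.0, -0.1]
width: 0.001
```

```bash
python3 - <<'E'
from tk import *
nst()
E
```

```text
t 26.57 tcp [ 463.2 -260.1   70.8] ytool 74.72 zt [ 2.e-04 -1.e-04 -1.e+00] F [-0.3 -1.  -0.1] M [ 0.   -0.03 -0.01] w 0.0 q [-0.61  0.12  1.85  0.    1.17 -1.91]
TCP nest x,y -109.3 0.2 z 70.8 F along nest 0.0
```

>>> arm_command([
  [0,[-1,0,0],0],
  [0,[-1,0,0],0],
  [0,[-1,0,0],0],
  [0,[-1,0,0],0],
  [0,[-1,0,0],0],
  [0,[-1,0,0],0],
  [0,[-1,0,0],0],
])

```text
clock: 27.45
tcp_pos: [469.9, -261.9, 70.8]
tool_rot: [[-0.965, 0.264, 0.0], [0.264, 0.965, 0.0], [-0.0, 0.0, -1.0]]
ft_force: [-0.3, 0.0, -1.5]
width: -0.001
```

```bash
python3 - <<'E'
from tk import *
nst()
b=snap('side','si14.png')[0]
cv2.imwrite('pics/si14c.png',cv2.resize(b[230:350,230:400],None,fx=4,fy=4,interpolation=cv2.INTER_CUBIC))
nst()
E
```

```text
t 27.45 tcp [ 469.9 -261.9   70.8] ytool 74.71 zt [ 0.  0. -1.] F [-0.3  0.  -1.5] M [ 0.05  0.11 -0.  ] w -0.1 q [-0.6   0.13  1.83  0.    1.17 -1.91]
TCP nest x,y -102.4 0.2 z 70.8 F along nest -0.3
t 27.5 tcp [ 470.  -261.9   70.8] ytool 74.71 zt [ 1.e-04 -0.e+00 -1.e+00] F [ 0.  -0.1  0.3] M [ 0.05  0.02 -0.04] w 0.6 q [-0.6   0.13  1.83  0.    1.17 -1.91]
TCP nest x,y -102.3 0.2 z 70.8 F along nest 0.1
```

View pics/si14c.png

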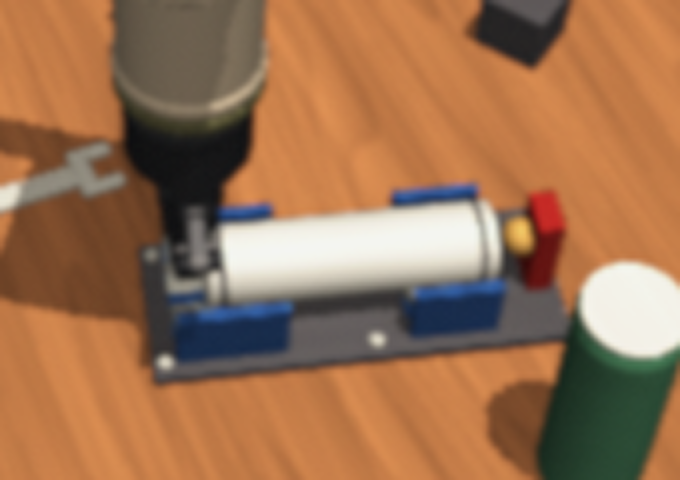

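The tank is moving (end from ~485 to ~500 px, the ball just beyond at 507). Continue gently.

>>> arm_command([
  [0,[-1,0,0],0],
  [0,[-1,0,0],0],
  [0,[-1,0,0],0],
  [0,[-1,0,0],0],
])

```text
clock: 28.0
tcp_pos: [473.8, -263.0, 70.8]
tool_rot: [[-0.965, 0.264, -0.0], [0.264, 0.965, 0.0], [0.0, 0.0, -1.0]]
ft_force: [-0.0, 1.0, -0.2]
width: -0.001
```

>>> arm_command([
  [0,[-0.7,0,0],0],
  [0,[-0.7,0,0],0],
])

```text
clock: 28.25
tcp_pos: [475.1, -263.4, 70.8]
tool_rot: [[-0.965, 0.264, -0.0], [0.264, 0.965, 0.0], [0.0, 0.0, -1.0]]
ft_force: [-0.3, 0.6, -0.6]
width: -0.001
```

>>> arm_command([
  [0,[-0.7,0,0],0],
  [0,[-0.7,0,0],0],
])

```text
clock: 28.5
tcp_pos: [476.4, -263.7, 70.8]
tool_rot: [[-0.965, 0.264, 0.0], [0.264, 0.965, 0.0], [0.0, 0.0, -1.0]]
ft_force: [-1.2, 0.6, -0.1]
width: 0.004
```

TCP is at nest x ≈ -95.7; keep going in small steps until the force rises.

>>> arm_command([
  [0,[-0.7,0,0],0],
  [0,[0,0,0],0],
])

```text
clock: 28.75
tcp_pos: [477.2, -263.9, 70.8]
tool_rot: [[-0.965, 0.264, 0.0], [0.264, 0.965, -0.0], [-0.0, -0.0, -1.0]]
ft_force: [-0.6, 0.1, -0.0]
width: 0.0
```

>>> arm_command([
  [0,[-0.7,0,0],0],
  [0,[0,0,0],0],
])

```text
clock: 29.0
tcp_pos: [477.8, -264.1, 70.8]
tool_rot: [[-0.965, 0.264, -0.0], [0.264, 0.965, -0.0], [0.0, -0.0, -1.0]]
ft_force: [-0.7, 0.2, 0.2]
width: 0.002
```

>>> arm_command([
  [0,[-0.7,0,0],0],
  [0,[0,0,0],0],
])

```text
clock: 29.25
tcp_pos: [477.9, -264.1, 70.6]
tool_rot: [[-0.965, 0.264, -0.001], [0.264, 0.965, 0.0], [0.001, 0.0, -1.0]]
ft_force: [-5.4, 1.4, 3.1]
width: 0.001
```

```bash
python3 - <<'E'
from tk import *
nst()
b=snap('side','si15.png')[0]
cv2.imwrite('pics/si15c.png',cv2.resize(b[230:350,230:400],None,fx=4,fy=4,interpolation=cv2.INTER_CUBIC))
E
```

```text
t 29.25 tcp [ 477.9 -264.1   70.6] ytool 74.71 zt [-1.2e-03  4.0e-04 -1.0e+00] F [-5.4  1.4  3.1] M [ 0.22  0.69 -0.  ] w 0.1 q [-0.6   0.15  1.81 -0.    1.18 -1.9 ]
TCP nest x,y -94.1 0.2 z 70.6 F along nest -5.5
```

View pics/si15c.png

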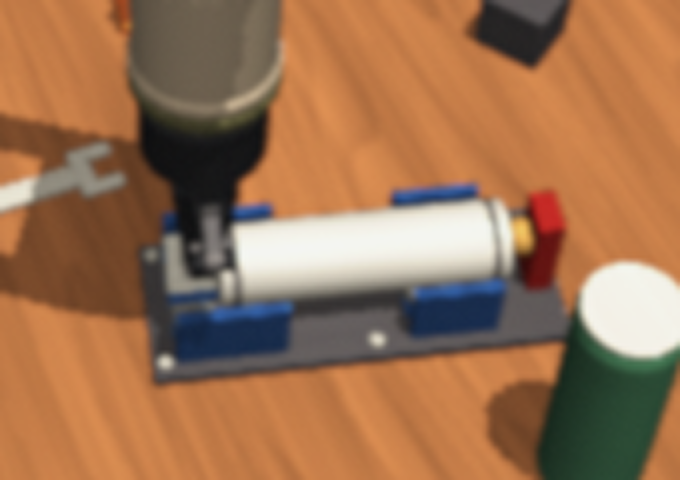

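The force jumped to 5.5 N with the TCP stalled: the tank is on the stop (ball at (520,237) meets the end face). Back off and verify.

>>> arm_command([
  [0,[2,0,0],0],
  [0,[6,0,0],0],
  [0,[15,0,0],0],
  [0,[20,0,0],0],
  [0,[0,0,-20],0],
  [0,[0,0,-40],0],
  [0,[0,0,-40],0],
  [0,[-35,0,-20],0],
  [0,[-50,0,0],0],
  [0,[-50,0,0],0],
  [0,[-35,0,0],0],
  [0,[-10,0,0],0],
  [0,[0,0,0],0],
  [0,[0,0,0],0],
])

```text
clock: 31.05
tcp_pos: [609.6, -300.2, 190.9]
tool_rot: [[-0.965, 0.264, -0.0], [0.264, 0.965, 0.0], [0.0, 0.0, -1.0]]
ft_force: [-0.6, 0.1, -0.0]
width: -0.004
```

```bash
python3 - <<'E'
from tk import *
nst(); tank('w16.png')
b=snap('side','si16.png')[0]; a=snap('scene','sc16.png')[0]
f=lambda q:cv2.resize(q,(400,400),interpolation=cv2.INTER_CUBIC)
cv2.imwrite('pics/cmp16.png',np.hstack([f(a[130:270,100:240]),f(b[220:360,240:380])]))
E
```

```text
t 31.05 tcp [ 609.6 -300.2  190.9] ytool 74.7 zt [-4.e-04  1.e-04 -1.e+00] F [-0.6  0.1 -0. ] M [-0.02 -0.01 -0.01] w -0.3 q [-0.53  0.38  1.31 -0.    1.45 -1.84]
TCP nest x,y 42.5 0.1 z 190.9 F along nest -0.6
tank 14873 [ 567.7 -289.2] [ 46.6 168.6] 74.61
nest x [-83.9  77.8] top 75.5
-80 y [-21.8  21.5] 78.3
-60 y [-21.1  21.4] 77.0
-40 y [-21.3  21.7] 77.0
-20 y [-21.3  21.6] 76.6
0 y [-21.1  21.3] 76.6
20 y [-21.3  21.6] 76.3
40 y [-21.2  21.4] 76.2
60 y [-21.3  21.6] 76.9
80 y [-22.1  22.2] 73.0
```

View pics/w16.png

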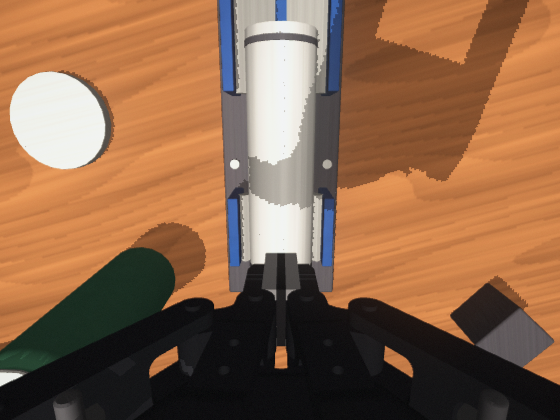

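View pics/cmp16.png

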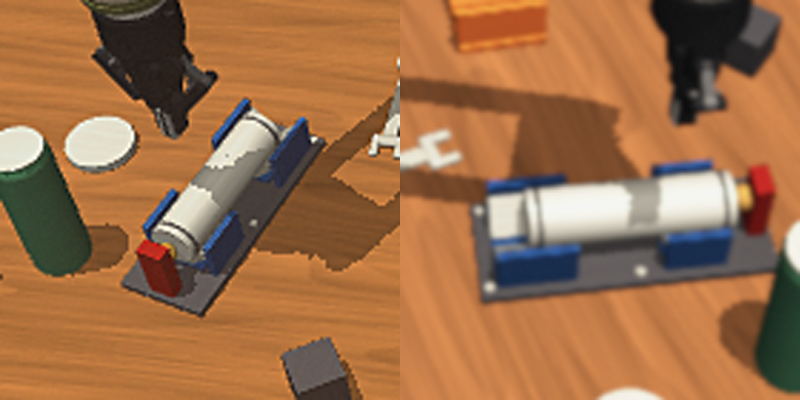

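View pics/sc16.png

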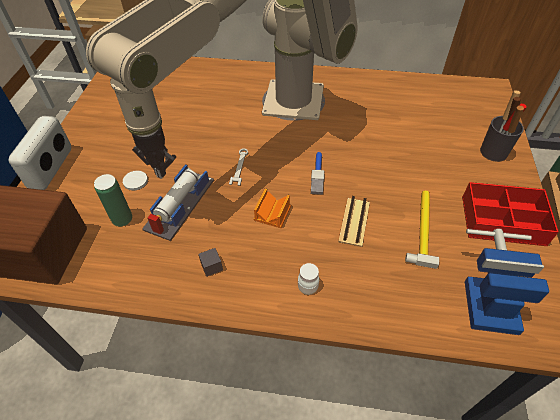

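The free end is at nest x ≈ -84 (expected -85), y ≈ 0.1, the top is level at about 75.5, the ball touches the end face in both views, and the bystanders look unmoved. Handing in.

```bash
python3 - <<'E'
from st import *
print(robot.hand_in()); st()
E
```

```text
the job is handed in; nothing more can be done
None
the job is handed in; nothing more can be done
```

I did every step of the task and handed the job in at about 31 s of the allowed 69 s; the hand-in reports no verdict. I lifted the tank by its far end, set it on the rails and let go. I then took it by its middle and laid it in the V-blocks about 18 mm short of the stop. Finally I let go and pushed it home with closed fingertips until the force jumped to about 5.5 N and the arm stalled.

**Last checks:**
- **Position:** the free end measured nest x ≈ -84 mm (fully home is -85 mm), with the axis within about 0.3 mm of the V's axis.
- **Direction and height:** the axis was within about 0.1° of the V's direction. The top was at about 75.5 mm, so the axis sits at about 50.5 mm.
- **Stop and release:** the ball meets the end face in the side and scene views, and the gripper is clear of the tank. The far end was partly hidden from the wrist camera, so contact there rests on those two views and the force jump.
- **Bystanders:** by eye in the last scene picture, nothing else on the bench looks moved; I did not measure their positions.

**Disagreements:**
- The cameras differed by 2–5 mm on the cradle and rest. I relied on the wrist camera for the tank and the nest.
- My first mask for the rest was off by about 15–20 mm because the gripper or its shadow was in the way. I corrected it before placing the tank.
- When the tank first touched the V's there was a small side force of about 3.6 N, so I moved it half a millimetre before letting go.

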